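Brake lever travel check

TASK

Two cut-off handlebars with hand levers are mounted on bench stands for a travel check. With the outside of the fingers, press the long lever with the ball end toward its bar all the way to its stop and hold it there a moment, let it spring right back, then press it to the stop again and finish while still holding it firmly there, so the gap left to the bar can be photographed. Only push from the lever's outer side: do not pinch it, force it hard or touch the bar, and leave the short lever and the loose things alone.

Things in the scene. Friction and masses are not known exactly. Their poses are not given: they have to be found in the camera images.
- ball_stand: Bench stand with the long ball-ended lever (the one to press): dark steel base plate 120 x 170 x 12 mm, fixed. Origin: centre of its underside, on the table. Own +y: along the bar toward the grey post (40 x 34 mm, 125 mm high, at y +62 mm); own +x: from the lever's side toward the bar. The lever's vertical pivot is at x -36, y +25, z 115 mm. Nothing on it is higher than 131 mm.
- ball_lever (a joint): Long lever, 132 mm from pivot to ball end. Hinge, vertical axis. 0 = released, lever slants away from the bar at 0.42 rad; grows as it is pressed toward the bar; 0.36 = its stop, still 0.06 rad short of parallel. A spring returns it to 0. Pressed 90 mm from the pivot it takes about 2 N at first, 9 N just before the stop. The stop is firm, giving about 1 mm per 13 N.
- ball_lever_face (a point): Place to press: outer flat face of the long lever, 90 mm from the pivot, mid-height (z 115 mm); moves with it, 32 mm in all. Blade here 11 mm thick, 18 mm high (z 106 to 124), flat from 38 to 115 mm from the pivot, then a 20 mm ball. Own x: through the lever toward the bar; -y: along it toward the ball; z up. Open below down to the base plate or table.
- ball_bar: Handlebar beside the long lever, not to be touched. Origin and axes as ball_stand. Axis along y at x 0, z 100 mm, from y +85 to -107 mm: 22 mm steel tube, 30 mm black rubber grip (end flange 33 mm), lever bracket round y +25 mm up to z 131 mm. About 21 mm remain between grip and lever at the stop.
- short_stand: Bench stand with the short plain lever (leave alone): dark steel base plate 120 x 170 x 12 mm, fixed. Origin: centre of its underside, on the table. Own +y: along the bar toward the grey post (40 x 34 mm, 125 mm high, at y +62 mm); own +x: from the lever's side toward the bar. The lever's vertical pivot is at x -36, y +25, z 115 mm. Its bar is like the other.
- short_lever (a joint): Short lever, 80 mm, plain end, no ball. Hinge, vertical axis. 0 = released, lever slants away from the bar at 0.42 rad; grows as it is pressed toward the bar; 0.36 = its stop, still 0.06 rad short of parallel. A spring returns it to 0. Leave alone.
- short_lever_face (a point): Outer face of the short lever, 60 mm from its pivot; moves with it.
- loupe: black stand loupe, 41 mm across, 36 mm high, loose on the table; origin: centre of its underside. Leave alone.
- vial: screw-cap sample vial with a white cap, 20 mm across, 54 mm high, standing loose; origin: centre of its underside. Leave alone.
- v_block: ground steel V block, 26 x 26 x 22 mm, loose; origin: centre of its underside. Leave alone.
- collet: light metal collet holder with a dark band, 20 mm across, 50 mm high, standing loose; origin: centre of its underside. Leave alone.

How it is judged:
On the way, in this order (a step that is already met when the one before it is completed fails the run):
1. the long lever is pressed to its stop by the fingers, from its outer side, and held a moment (value of joint ball_lever above 0.33 rad and contact force between the fingers and ball_lever above 3 N and x of the grasp point in the frame of ball_lever_face below -0.004 m), for 0.3 s.
2. the long lever has sprung right back (value of joint ball_lever below 0.03 rad), for 0.2 s.
At the end, for the whole second after the job is handed in: The long ball-ended lever is held by the fingers, from its outer side, within 0.03 rad of its stop (joint over 0.33), pressed with 3 to 45 N; the short lever is at rest (below 0.05 rad) and every loose thing is within 15 mm of where it stood (all of step 1 and contact force between the fingers and ball_lever below 45 N and value of joint short_lever below 0.05 rad and distance of each of loupe, vial, v_block, collet from where it was at the start of the episode below 0.015 m); the arm keeps its last pose, push and grip.
It fails at once if the short lever is pressed (more than 0.1 rad) (value of joint short_lever above 0.1 rad).
It fails at once if the long lever is forced (more than 60 N) (contact force between the fingers and ball_lever above 60 N).
It fails at once if the fingers touch the bar beside the long lever (contact force between the fingers and ball_bar above 1 N).
It fails at once if the long lever is pinched, or pressed by fingers that are not on its outer side (value of joint ball_lever above 0.1 rad and contact force between the fingers and ball_lever above 2 N and not (x of the grasp point in the frame of ball_lever_face below -0.004 m)).
It fails at once if a loose thing is moved by more than 20 mm or lifted (distance of any of loupe, vial, v_block, collet from where it was at the start of the episode above 0.02 m).
It also fails if it takes over 43 s, if anything falls off the work surface, if the arm or the gripper's body presses on something with over 40 N, if the wrist force passes 120 N, or if a joint passes its speed limit or range.

ROBOT

A 6-joint arm with a two-finger parallel gripper is mounted at the origin on a cart in front of the work surface, level with it; the furniture and walls round the work are solid. World frame = base frame: x ahead of the robot, y to its left, z up, the work surface at z = 0. Lengths are in m, angles in rad, forces in N, time in s.
With the tool pointing down it reaches from about 0.4 to 0.825 m from the base axis. Payload 7 kg.
Tool frame: the origin (TCP) lies midway between the tips of the shut fingers; the grasp point (between the pads) lies 19 mm behind it; y points along the fingers, z is the direction in which the jaws open and shut, and the axes are right-handed (so a half turn about y gives the same grasp; the last joint's range is limited). The gripper opens to 88 mm and grips with 3 to 60 N. Pads are 19 mm wide; open, the fingers measure 130 mm over their backs; the gripper's body (78 mm by 193 mm) begins 47 mm behind the grasp point.
Start: joints at [-0.858, 0.359, 0.012, 0, -1.224, -0.288], TCP at [0.278, -0.615, 0.227] pointing down, gripper open.
Joint ranges: [-3.07, 3.07], [-1.43, 2.12], [-1.02, 1.25], [-3.03, 1.67], [-3.05, -0], [-3.03, 3.03]. Speed limits (rad/s): [2.39, 2.39, 3.01, 3.14, 3.14, 3.14].

INTERFACE

Orientations are given as [roll, pitch, yaw] about the fixed x, y, z axes, in that order (R = Rz(yaw) Ry(pitch) Rx(roll)).
In Python, from station import arm gives the robot as it stands.
- The arm moves only by the tool move_arm, never from a script. Its argument "deltas" is a list of rows, each an object with "dp": the shift along the tool's x, y, z in mm, a list of three; "rotation": the turn, a rotation vector about the tool's x, y, z in degrees, a list of three. A call has 1 to 5 rows; each row shifts and turns the pose as measured when the row begins, along the tool's axes as they then stand; what a row does not reach is not made up. A row lasts 1/12 s, in which the tool goes at most 41.7 mm and 7.16 degrees, less where a joint would pass 70% of its speed; a pose out of reach is approached as far as the arm can. A call is refused whole if a number of a shift passes 41.7 or a number of a turn 7.16, either way. A call with a gripper value outside its range is refused whole. "jaw" is the closure in counts, from 0 (fully open) to 255 (shut), set as the call begins (left out, the last holds). The fingers move at their own pace and stop on an object; "squeeze" is the grip in N (left out, the last holds). Time passes only in rows, so rows that do not move let the fingers close. It gives the time, the measured TCP pose, the force and the opening at its end, in the units of the state.
- arm.get_state(): the state, without advancing time (a new reading comes with each control period).
- arm.grab_frame(name): name is "scene" or "top" or "wrist"; returns a dict with "pixels" (400x640x3 uint8, red, green, blue), "z_map" (400x640 float32, m along the optical axis (not along the pixel's ray), 0 where there is no reading), "fx", "fy", "cx", "cy" (pixels), "cam_to_world" (4x4, takes a point from camera to world coordinates); the wrist camera has in their place "mount" (4x4, takes a point from camera to tool coordinates, whose origin is the TCP and whose axes are the tool frame's). Camera axes: x right, y down, z forward; pixel columns grow to the right and rows downward; lengths in m; the calibration is good to about 2 mm. The wrist camera is an equidistant fisheye: a pixel r from the principal point sees the ray r / f radians off the axis. A picture is of the moment at which its call begins: read the wrist's pose just before it.
- arm.job_done(): hands the job in, once; it reports no verdict.
The state is a dict: "t": time; "q": joint angles; "qd": joint speeds; "joint_efforts": joint torques, N m; "eef_pos": TCP position; "ee_rot": TCP orientation; "force": force on the tool from outside, world axes, zero at the start; "moment": the same for the moment, N m; "width": finger opening in m.
Only numpy, scipy, OpenCV 4.12 (cv2) and the standard library are available. Lean on these libraries where they do the work, as an engineer would, in place of code of your own. Each camera call takes 0.05 s, during which the arm holds its last target.

## Working session

There is one attempt and no reset: what is moved stays moved. The work goes in short steps, Python scripts to look and compute and a tool call to move; the robot and the scene stay as the last step left them, time stands still between calls to the robot, and variables do not carry over. Pictures are saved under pics/ and viewed, and the job is handed in when it is done.

Besides the shell and the picture viewer there is one more tool, called after "Emit:" by a JSON object that holds its "name" and its "arguments". move_arm: Moves the arm, as the interface text tells. Its arguments: {"type":"object","properties":{"deltas":{"type":"array","items":{"type":"object","properties":{"dp":{"type":"array","items":{"type":"number"}},"rotation":{"type":"array","items":{"type":"number"}}}}},"jaw":{"type":"number"},"squeeze":{"type":"number"}},"required":["deltas"]}

```bash
mkdir -p pics
cat > h.py <<'E'
import numpy as np,cv2
from station import arm
E
python3 - <<'E'
from h import *
s=arm.get_state();print(s)
for n in("scene","top"):
    f=arm.grab_frame(n);cv2.imwrite(f"pics/{n}0.png",f["pixels"][:,:,::-1]);np.savez(f"/tmp/{n}.npz",**f)
    print(n,f["fx"],f["cx"],f["cam_to_world"])
E
```

```text
{'t': 0.0, 'q': array([-8.57881107e-01,  3.59364515e-01,  1.10586085e-02, -3.47346539e-04,
       -1.22408340e+00, -2.88072517e-01]), 'qd': array([ 0.000771  ,  0.0001235 , -0.00024864, -0.00081369,  0.00166496,
        0.00087713]), 'joint_efforts': array([ 1.55980331e-03, -5.82714736e+01,  2.93058157e+01,  6.99683771e+00,
        6.84496423e-03, -1.33444414e-04]), 'eef_pos': array([ 0.27797828, -0.61457159,  0.22563754]), 'ee_rot': array([-1.56917621e+00,  1.39543972e-04,  4.24724525e-01]), 'force': array([-0.44961677,  0.07351355,  0.44355408]), 'moment': array([0.03043738, 0.03270196, 0.0546859 ]), 'width': 0.08740281298728421}
scene 436.58841231348595 326.7719496719318 [[ 0.69942908 -0.32190695  0.63810256 -0.25276676]
 [-0.71443919 -0.33912257  0.6120233  -0.65114852]
 [ 0.01938042 -0.88395238 -0.46717512  0.65866759]
 [ 0.          0.          0.          1.        ]]
top 409.8883990905425 317.0077091998387 [[ 0.06203586 -0.97178421  0.22756758  0.30301303]
 [-0.99806687 -0.05954433  0.01780434  0.06524383]
 [-0.00375161 -0.22823217 -0.97359951  1.03362005]
 [ 0.          0.          0.          1.        ]]
```

View pics/scene0.png

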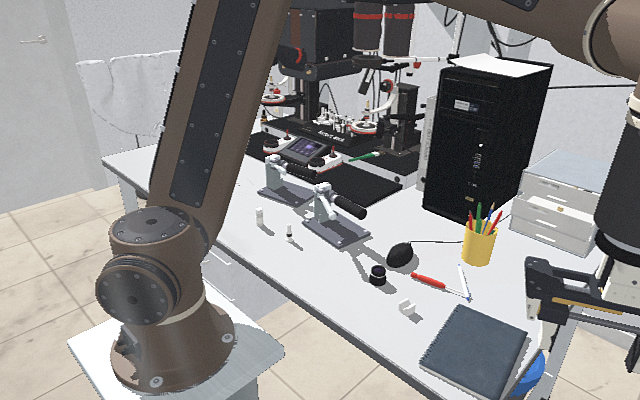

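View pics/top0.png

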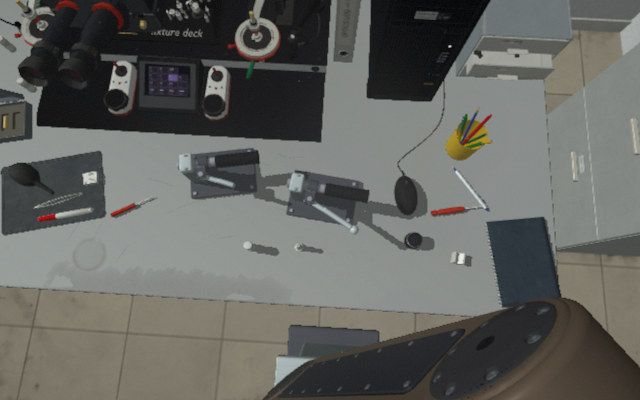

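Run:
```python
from h import *
f=np.load("/tmp/top.npz");p=f["pixels"][:,:,::-1]
cv2.imwrite("pics/z.png",cv2.resize(p[140:280,230:480],None,fx=3.2,fy=3.2,interpolation=cv2.INTER_CUBIC))
z=f["z_map"];v,u=np.mgrid[:400,:640]
P=np.stack([(u-f["cx"])/f["fx"]*z,(v-f["cy"])/f["fy"]*z,z],-1)@f["cam_to_world"][:3,:3].T+f["cam_to_world"][:3,3]
np.save("/tmp/P.npy",P)
m=(v>160)&(v<270)&(u>230)&(u<480)&(z>0)
print("table",np.median(P[230:245,300:340,2]))
Q=P[m];uv=np.stack([u[m],v[m]],1)
x,y,zz=Q.T
# base plate top
b=(uv[:,0]>280)&(uv[:,0]<372)&(uv[:,1]<240)&(zz>.006)&(zz<.02)
print("plate",cv2.minAreaRect(Q[b][:,:2].astype(np.float32)*1000),b.sum())
l=(uv[:,0]>285)&(uv[:,0]<375)&(zz>.085)
print("high",l.sum())
img=np.zeros((400,640,3),np.uint8)
for lo,hi,c in((.006,.02,(90,90,90)),(.02,.085,(255,0,0)),(.085,.105,(0,255,0)),(.105,.119,(0,255,255)),(.119,.126,(0,0,255)),(.126,.16,(255,0,255))):
    img[(P[...,2]>lo)&(P[...,2]<hi)]=c
cv2.imwrite("pics/zz.png",cv2.resize(img[140:280,230:480],None,fx=3.2,fy=3.2,interpolation=cv2.INTER_NEAREST))
for uu,vv in((354,230),(345,222),(335,214),(325,207),(414,241),(459,258),(298,247),(247,245),(297,180)):print(uu,vv,P[vv,uu].round(4))
```

```text
table -0.000825144695610236
plate ((541.1357421875, 70.9306640625), (173.12892150878906, 205.6285400390625), 17.749557495117188) 1688
high 1520
354 230 [ 0.4433 -0.0056  0.1227]
345 222 [0.4598 0.0155 0.1248]
335 214 [0.4766 0.0388 0.1248]
325 207 [0.5153 0.0619 0.0093]
414 241 [ 0.4386 -0.1591  0.0366]
459 258 [ 0.4066 -0.2757  0.0122]
298 247 [0.4057 0.1212 0.0452]
247 245 [0.4021 0.2428 0.0532]
297 180 [0.552  0.1305 0.12  ]
```

View pics/z.png

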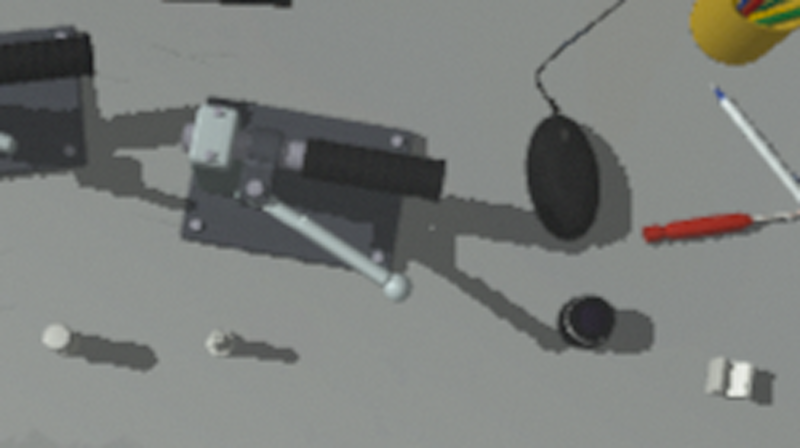

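View pics/zz.png

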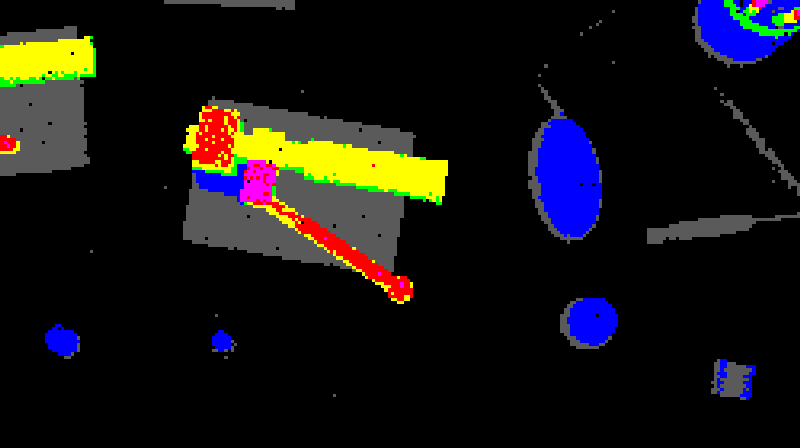

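Run:
```python
from h import *
P=np.load("/tmp/P.npy");f=np.load("/tmp/top.npz")
def sel(u0,u1,v0,v1,lo,hi):
    Q=P[v0:v1,u0:u1].reshape(-1,3);return Q[(Q[:,2]>lo)&(Q[:,2]<hi)]
def Z(a):return 0
# zoomed px -> u=230+X/3.2, v=140+Y/3.2
bar=sel(328,366,182,206,.108,.119)
L=sel(318,352,204,228,.1205,.128)
Lv=sel(347,364,222,236,.112,.130)
for n,Q in(("bar",bar),("lever",L),("ball",Lv)):
    vx,vy,x,y=cv2.fitLine(Q[:,:2].astype(np.float32),cv2.DIST_HUBER,0,1e-4,1e-4).ravel()
    print(n,len(Q),(x,y),np.degrees(np.arctan2(vy,vx)),Q.min(0),Q.max(0))
    if n=="lever":
        d=np.array([vx,vy]);nn=np.array([-vy,vx]);t=(Q[:,:2]-[x,y])@nn;print("perp range",np.percentile(t,[2,50,98]))
pl=sel(288,365,168,226,.006,.02)
r=cv2.minAreaRect(pl[:,:2].astype(np.float32));print("plate",r)
for n,w in(("loupe",(403,424,230,250)),("vb",(450,468,250,267)),("collet",(293,304,240,254)),("vial",(242,256,240,254))):
    Q=sel(*w,.01,.07);print(n,np.median(Q,0),Q.max(0),Q.min(0))
```

```text
bar 388 (np.float32(0.5326236), np.float32(0.014621566)) 81.84016 [ 0.51582811 -0.02911657  0.10801466] [0.55021878 0.05837317 0.11879092]
lever 137 (np.float32(0.4696767), np.float32(0.035149734)) 59.361137 [0.44899003 0.00150127 0.12060965] [0.49364396 0.07822249 0.12639096]
perp range [-0.0051538  0.0001694  0.0046468]
ball 88 (np.float32(0.44490653), np.float32(-0.004784496)) 55.012363 [ 0.43511034 -0.01508316  0.11375104] [0.4608932  0.01095038 0.12628501]
plate ((0.5491087436676025, 0.06744805723428726), (0.17012642323970795, 0.13899393379688263), 82.95303344726562)
loupe [ 0.44094879 -0.15932892  0.0327937 ] [ 0.46147668 -0.14236687  0.03942094] [ 0.42399816 -0.17986657  0.01042671]
vb [ 0.40605854 -0.2745638   0.01808041] [ 0.42015639 -0.25895943  0.02516868] [ 0.3917431  -0.28789749  0.01012431]
collet [0.40783159 0.11965764 0.04461403] [0.41573522 0.12703127 0.05007361] [0.40308943 0.11486766 0.01697493]
vial [0.40028383 0.23819747 0.05213283] [0.41232776 0.25065088 0.0563158 ] [0.39231926 0.23084733 0.01399555]
```

```bash
cat >> h.py <<'E'
from scipy.spatial.transform import Rotation as R
def plan(tgt,yaw_deg,n=5,step=38,rstep=7):
    s=arm.get_state();p=s["eef_pos"].copy();M=R.from_euler("xyz",s["ee_rot"])
    T=R.from_euler("xyz",[-np.pi/2,0,np.radians(yaw_deg)])
    for i in range(n):
        d=np.array(tgt)-p;L=np.linalg.norm(d)*1000
        d=d*min(1,step/max(L,1e-9));rv=np.degrees((M.inv()*T).as_rotvec());a=np.linalg.norm(rv);rv=rv*min(1,rstep/max(a,1e-9))
        print("dp",(M.inv().apply(d)*1000).round(1),"rot",rv.round(1),"left %.0f %.0f"%(L,a))
        p=p+d;M=M*R.from_rotvec(rv,degrees=True)
E
python3 -c "
from h import *
plan([.41,.032,.226],79.7)"
```

```text
dp [22.3  0.  30.8] rot [-0. -7.  0.] left 660 55
dp [25.9  0.  27.8] rot [-0. -7.  0.] left 622 48
dp [29.1  0.  24.5] rot [-0. -7.  0.] left 584 41
dp [31.8  0.  20.8] rot [-0. -7.  0.] left 546 34
dp [34.1 -0.  16.7] rot [-0. -7.  0.] left 508 27
```

Emit:
{"name": "move_arm", "arguments": {"deltas": [{"dp": [22, 0, 31], "rotation": [0, -7, 0]}, {"dp": [26, 0, 28], "rotation": [0, -7, 0]}, {"dp": [29, 0, 24], "rotation": [0, -7, 0]}, {"dp": [32, 0, 21], "rotation": [0, -7, 0]}, {"dp": [34, 0, 17], "rotation": [0, -7, 0]}], "jaw": 255, "squeeze": 40}}

```text
t: 0.52
eef_pos: [0.3128, -0.4265, 0.2194]
ee_rot: [-1.56, -0.002, 1.045]
force: [2.2, 0.4, 0.9]
width: 0.0598
```

```bash
python3 -c "
from h import *
plan([.41,.032,.226],79.7)"
```

```text
dp [36.1 -0.3 11.8] rot [-0.2 -7.   0.1] left 469 20
dp [37.3 -0.4  7.3] rot [-0.2 -7.   0.1] left 431 13
dp [37.9 -0.5  2.7] rot [-0.2 -5.8  0.1] left 393 6
dp [38.  -0.5 -1.1] rot [-0.  0.  0.] left 355 0
dp [38.  -0.5 -1.1] rot [-0.  0.  0.] left 317 0
```

Emit:
{"name": "move_arm", "arguments": {"deltas": [{"dp": [36, 0, 12], "rotation": [0, -7, 0]}, {"dp": [37, 0, 7], "rotation": [0, -7, 0]}, {"dp": [38, 0, 3], "rotation": [0, -5, 0]}, {"dp": [38, 0, -1], "rotation": [0, 0, 0]}, {"dp": [38, 0, -1], "rotation": [0, 0, 0]}]}}

```text
t: 0.93
eef_pos: [0.3494, -0.2319, 0.2187]
ee_rot: [-1.56, -0.007, 1.395]
force: [0.4, 0.2, -0.0]
width: 0.0265
```

```bash
python3 -c "
from h import *
plan([.41,.032,.226],79.7)"
```

```text
dp [37.9 -0.8 -1.9] rot [-0.6  0.2  0.4] left 271 1
dp [37.9 -1.  -1.7] rot [0. 0. 0.] left 233 0
dp [37.9 -1.  -1.7] rot [0. 0. 0.] left 195 0
dp [37.9 -1.  -1.7] rot [0. 0. 0.] left 157 0
dp [37.9 -1.  -1.7] rot [0. 0. 0.] left 119 0
```

Emit:
{"name": "move_arm", "arguments": {"deltas": [{"dp": [38, -1, -2], "rotation": [-0.6, 0, 0.4]}, {"dp": [38, -1, -2], "rotation": [0, 0, 0]}, {"dp": [38, -1, -2], "rotation": [0, 0, 0]}, {"dp": [38, -1, -2], "rotation": [0, 0, 0]}, {"dp": [38, -1, -2], "rotation": [0, 0, 0]}]}}

```text
t: 1.35
eef_pos: [0.3904, -0.0377, 0.2243]
ee_rot: [-1.573, -0.001, 1.394]
force: [0.7, -0.7, 0.1]
width: 0.0008
```

```bash
python3 -c "
from h import *
plan([.41,.032,.226],79.7)"
```

```text
dp [37.8 -0.8 -3.7] rot [0.1 0.2 0.1] left 72 0
dp [34.3 -0.8 -3.2] rot [0. 0. 0.] left 34 0
dp [0. 0. 0.] rot [0. 0. 0.] left 0 0
dp [0. 0. 0.] rot [0. 0. 0.] left 0 0
dp [0. 0. 0.] rot [0. 0. 0.] left 0 0
```

Emit:
{"name": "move_arm", "arguments": {"deltas": [{"dp": [38, -1, -4], "rotation": [0, 0, 0]}, {"dp": [36, -1, -3], "rotation": [0, 0, 0]}, {"dp": [0, 30, 0], "rotation": [0, 0, 0]}, {"dp": [0, 30, 0], "rotation": [0, 0, 0]}, {"dp": [0, 0, 0], "rotation": [0, 0, 0]}]}}

```text
t: 1.77
eef_pos: [0.4127, 0.0467, 0.1673]
ee_rot: [-1.579, -0.007, 1.405]
force: [-1.4, -1.4, -0.6]
width: 0.0006
```

Run:
```python
from h import *
s=arm.get_state();print(s["eef_pos"],s["ee_rot"],s["force"],s["q"])
np.savez("/tmp/st.npz",p=s["eef_pos"],r=s["ee_rot"])
f=arm.grab_frame("wrist");np.savez("/tmp/wrist.npz",**f);print({k:f[k] for k in f if k not in("pixels","z_map")})
cv2.imwrite("pics/w1.png",f["pixels"][:,:,::-1])
f=arm.grab_frame("top");cv2.imwrite("pics/t1.png",cv2.resize(f["pixels"][120:280,230:430,::-1],None,fx=4,fy=3.75*4/3.75,interpolation=cv2.INTER_CUBIC)[:600])
```

```text
[0.41273693 0.04672604 0.16728804] [-1.57908299 -0.00729574  1.40495515] [-1.39023794 -1.38535878 -0.58101114] [ 5.93120932e-01 -3.85963550e-02 -6.20302280e-01  4.93551285e-04
 -9.78057419e-01 -7.59265793e-01]
{'fx': 309.70691628693146, 'fy': 309.70691628693146, 'cx': 321.0685084761849, 'cy': 203.75973710222766, 'mount': array([[ 2.40017958e-04,  9.59696024e-01,  2.81040003e-01,
        -7.50646081e-02],
       [-1.34330689e-04, -2.81039978e-01,  9.59696052e-01,
        -1.59701763e-01],
       [ 9.99999962e-01, -2.68096584e-04,  6.14619862e-05,
         4.11606746e-04],
       [ 0.00000000e+00,  0.00000000e+00,  0.00000000e+00,
         1.00000000e+00]])}
```

View pics/w1.png

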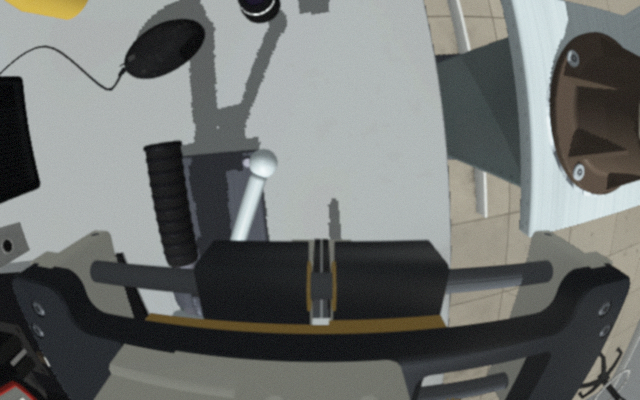

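View pics/t1.png

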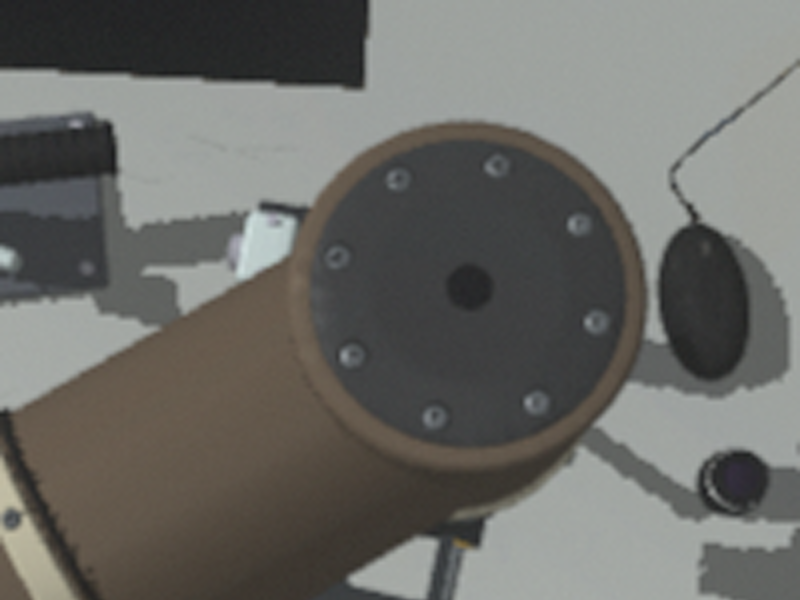

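```bash
cat > wr.py <<'E'
from h import *
def wpts(f):
    v,u=np.mgrid[:400,:640];dx=(u-f["cx"])/f["fx"];dy=(v-f["cy"])/f["fy"];r=np.hypot(dx,dy)+1e-12
    z=f["z_map"];k=np.tan(r)/r
    C=np.stack([dx*k*z,dy*k*z,z],-1);C[(z==0)|(r>1.4)]=np.nan
    return C@f["mount"][:3,:3].T+f["mount"][:3,3]
E
python3 - <<'E'
from wr import *
f=np.load("/tmp/wrist.npz");T=wpts(f)
for v in(242,255,270,285,300,315,322):
    print(v,[tuple((T[v,u]*1000).round(0)) for u in(200,230,260,300,312,322,332,345,400,440)])
s=np.load("/tmp/st.npz");M=R.from_euler("xyz",s["r"])
W=np.full_like(T,np.nan);ok=~np.isnan(T[...,0]);W[ok]=M.apply(T[ok])+s["p"]
for u,v in((262,163),(252,195),(246,215),(242,232),(170,200)):print(u,v,W[v,u].round(4),(T[v,u]*1000).round(1))
E
```

```text
242 [(np.float64(64.0), np.float64(155.0), np.float64(-141.0)), (np.float64(-38.0), np.float64(-74.0), np.float64(-28.0)), (np.float64(-37.0), np.float64(-73.0), np.float64(-18.0)), (np.float64(-38.0), np.float64(-74.0), np.float64(-6.0)), (np.float64(-10.0), np.float64(-9.0), np.float64(-4.0)), (np.float64(65.0), np.float64(165.0), np.float64(1.0)), (np.float64(-10.0), np.float64(-10.0), np.float64(6.0)), (np.float64(-38.0), np.float64(-74.0), np.float64(8.0)), (np.float64(-38.0), np.float64(-75.0), np.float64(25.0)), (np.float64(68.0), np.float64(166.0), np.float64(144.0))]
255 [(np.float64(81.0), np.float64(155.0), np.float64(-144.0)), (np.float64(-38.0), np.float64(-83.0), np.float64(-25.0)), (np.float64(-37.0), np.float64(-82.0), np.float64(-17.0)), (np.float64(-38.0), np.float64(-83.0), np.float64(-5.0)), (np.float64(-8.0), np.float64(-21.0), np.float64(-4.0)), (np.float64(-9.0), np.float64(-23.0), np.float64(1.0)), (np.float64(-8.0), np.float64(-22.0), np.float64(6.0)), (np.float64(-38.0), np.float64(-83.0), np.float64(7.0)), (np.float64(-38.0), np.float64(-83.0), np.float64(2
[... 2539 characters left out ...]
float64(-91.0), np.float64(-17.0)), (np.float64(-21.0), np.float64(-91.0), np.float64(-5.0)), (np.float64(182.0), np.float64(166.0), np.float64(-11.0)), (np.float64(183.0), np.float64(168.0), np.float64(2.0)), (np.float64(-22.0), np.float64(-92.0), np.float64(3.0)), (np.float64(-22.0), np.float64(-92.0), np.float64(7.0)), (np.float64(-22.0), np.float64(-94.0), np.float64(22.0)), (np.float64(-22.0), np.float64(-95.0), np.float64(33.0))]
262 163 [ 0.4441 -0.0031  0.1256] [-44.3  41.7 -38.8]
252 195 [0.4557 0.0173 0.1254] [-22.2  42.1 -46.9]
246 215 [0.4632 0.0306 0.126 ] [ -7.9  41.7 -52.1]
242 232 [0.4698 0.0432 0.1243] [  5.6  43.5 -56.5]
170 200 [0.526  0.0122 0.1147] [ -15.7   53.4 -116.9]
```

Emit:
{"name": "move_arm", "arguments": {"deltas": [{"dp": [0, 0, 0], "rotation": [0, 7, 0]}, {"dp": [0, 0, 0], "rotation": [0, 7, 0]}, {"dp": [0, 0, 0], "rotation": [0, 7, 0]}, {"dp": [0, 0, 0], "rotation": [0, 7, 0]}, {"dp": [0, 0, 0], "rotation": [0, 7, 0]}]}}

```text
t: 2.28
eef_pos: [0.4181, 0.0446, 0.1801]
ee_rot: [-1.58, -0.021, 0.78]
force: [-0.1, 0.1, 0.2]
width: 0.0002
```

Emit:
{"name": "move_arm", "arguments": {"deltas": [{"dp": [0, 0, 0], "rotation": [0, 7, 0]}, {"dp": [0, 0, 0], "rotation": [0, 7, 0]}, {"dp": [0, 0, 0], "rotation": [0, 7, 0]}, {"dp": [0, 0, 0], "rotation": [0, 7, 0]}, {"dp": [0, 0, 0], "rotation": [0, 7, 0]}]}}

```text
t: 2.7
eef_pos: [0.422, 0.042, 0.191]
ee_rot: [-1.564, -0.034, 0.155]
force: [-0.6, 0.1, 0.4]
width: 0.0006
```

```bash
python3 -c "
from h import *
plan([.418,.025,.167],-10.3,step=15)"
```

```text
dp [-3.7 11.9 -8.3] rot [-0.3  7.   0.7] left 30 19
dp [-2.5 11.7 -8.4] rot [-0.3  7.   0.7] left 15 12
dp [0. 0. 0.] rot [-0.2  5.3  0.5] left 0 5
dp [0. 0. 0.] rot [-0. -0. -0.] left 0 0
dp [0. 0. 0.] rot [ 0. -0.  0.] left 0 0
```

Emit:
{"name": "move_arm", "arguments": {"deltas": [{"dp": [-4, 10, -8], "rotation": [-0.3, 7, 0.7]}, {"dp": [-3, 10, -8], "rotation": [-0.3, 7, 0.7]}, {"dp": [0, 3, 0], "rotation": [0, 6, 0.5]}, {"dp": [0, 0, 0], "rotation": [0, 0, 0]}, {"dp": [0, 0, 0], "rotation": [0, 0, 0]}]}}

```text
t: 3.12
eef_pos: [0.4211, 0.0229, 0.1774]
ee_rot: [-1.561, -0.011, -0.211]
force: [-0.0, 0.6, 0.1]
width: 0.0004
```

Run:
```python
from wr import *
plan([.42,.025,.095],-10.3,step=25)
s=arm.get_state();f=arm.grab_frame("wrist");print(s["eef_pos"],s["ee_rot"],s["q"])
np.savez("/tmp/wrist2.npz",p=s["eef_pos"],r=s["ee_rot"],**f)
cv2.imwrite("pics/w2.png",f["pixels"][:,:,::-1])
```

```text
dp [-0.7 25.   0.3] rot [-0.5 -1.8  0.6] left 82 2
dp [-0.4 25.   0.6] rot [ 0. -0.  0.] left 57 0
dp [-0.4 25.   0.6] rot [-0.  0. -0.] left 32 0
dp [-0.1  7.5  0.2] rot [0. 0. 0.] left 7 0
dp [0. 0. 0.] rot [-0.  0.  0.] left 0 0
[0.42107916 0.02285865 0.17743506] [-1.56141351 -0.01079194 -0.21133506] [ 5.26732230e-01 -3.95695728e-02 -5.95236421e-01  3.80045969e-04
 -1.00083274e+00 -2.30901577e+00]
```

View pics/w2.png

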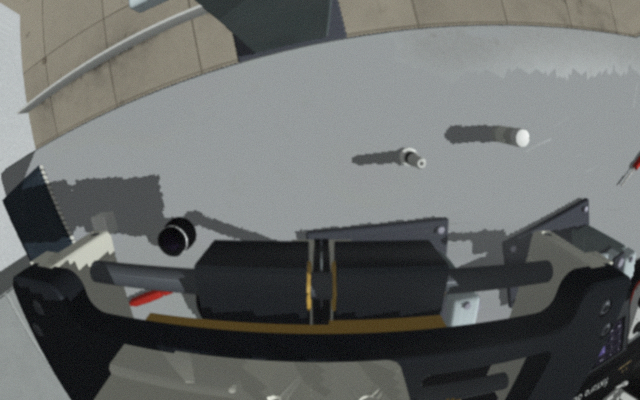

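Emit:
{"name": "move_arm", "arguments": {"deltas": [{"dp": [-2, 25, 0], "rotation": [-0.5, -1.8, 0.6]}, {"dp": [-1, 25, 0], "rotation": [0, 0, 0]}, {"dp": [0, 25, 0], "rotation": [0, 0, 0]}, {"dp": [0, 8, 0], "rotation": [0, 0, 0]}, {"dp": [0, 0, 0], "rotation": [0, 0, 0]}]}}

```text
t: 3.58
eef_pos: [0.4236, 0.0251, 0.0987]
ee_rot: [-1.564, -0.013, -0.163]
force: [-0.3, -0.6, 1.1]
width: 0.0005
```

Run:
```python
from h import *
plan([.42,.025,.095],-10.3,step=10,n=2)
s=arm.get_state();print(s["eef_pos"],s["ee_rot"],s["force"])
f=arm.grab_frame("scene");print(f["pixels"].shape)
cv2.imwrite("pics/s2.png",cv2.resize(f["pixels"][140:270,240:400,::-1],None,fx=4.5,fy=4.5,interpolation=cv2.INTER_CUBIC))
```

```text
dp [-3.6  3.7 -0.7] rot [-0.4  1.   0.7] left 5 1
dp [0. 0. 0.] rot [-0. -0.  0.] left 0 0
[0.42359833 0.02507319 0.09874069] [-1.56357379 -0.01266541 -0.16288542] [-0.27342617 -0.60171024  1.08364657]
(400, 640, 3)
```

View pics/s2.png

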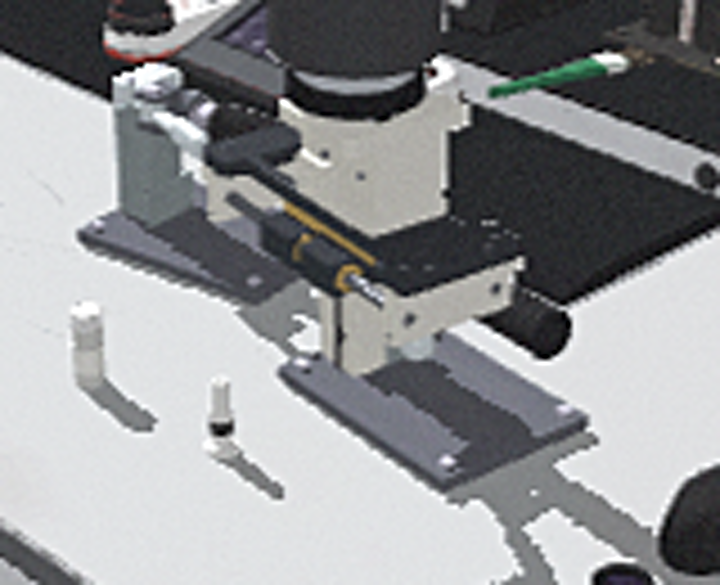

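Run:
```python
from h import *
f=arm.grab_frame("scene");z=f["z_map"]
for X,Y in((345,360),(330,290),(370,360),(350,330),(380,290),(400,340),(420,350),(500,290),(510,265),(540,320),(230,205),(340,285),(300,330),(310,235),(330,230)):
    u=240+X/4.5;v=140+Y/4.5;d=z[int(round(v)),int(round(u))]
    c=np.array([(u-f["cx"])/f["fx"]*d,(v-f["cy"])/f["fy"]*d,d,1]);print(X,Y,(f["cam_to_world"]@c)[:3].round(3))
```

```text
345 360 [-0.253 -0.651  0.659]
330 290 [ 0.379 -0.002  0.172]
370 360 [0.42  0.009 0.108]
350 330 [0.408 0.012 0.131]
380 290 [ 0.385 -0.032  0.182]
400 340 [ 0.435 -0.     0.119]
420 350 [ 0.44  -0.01   0.115]
500 290 [ 0.44  -0.066  0.174]
510 265 [ 0.441 -0.072  0.191]
540 320 [ 0.519 -0.031  0.112]
230 205 [0.41  0.112 0.171]
340 285 [ 0.383 -0.005  0.174]
300 330 [ 0.548  0.202 -0.001]
310 235 [0.398 0.033 0.185]
330 230 [0.398 0.018 0.193]
```

Emit:
{"name": "move_arm", "arguments": {"deltas": [{"dp": [-1, 3, 8], "rotation": [-0.4, 1, 0.7]}, {"dp": [0, 0, 0], "rotation": [0, 0, 0]}, {"dp": [0, 0, 0], "rotation": [0, 0, 0]}]}}

```text
t: 3.93
eef_pos: [0.4271, 0.0347, 0.1013]
ee_rot: [-1.566, -0.007, -0.179]
force: [-0.2, -0.5, 0.1]
width: 0.0004
```

Run:
```python
from h import *
plan([.4775,.023,.095],-10.3,step=10,n=2)
s=arm.get_state();print(s["eef_pos"],s["ee_rot"],s["force"])
```

```text
dp [ 9.9  1.3 -0.5] rot [-0.3  0.1  0.4] left 52 0
dp [ 9.9  1.2 -0.5] rot [ 0. -0. -0.] left 42 0
[0.42712244 0.03467512 0.10127476] [-1.56639148 -0.00661749 -0.1786114 ] [-0.23229882 -0.49111881  0.11788406]
```

Emit:
{"name": "move_arm", "arguments": {"deltas": [{"dp": [5, 3, 0], "rotation": [-0.3, 0, 0.4]}, {"dp": [5, 2, 0], "rotation": [0, 0, 0]}, {"dp": [4, 1, 0], "rotation": [0, 0, 0]}, {"dp": [0, 0, 0], "rotation": [0, 0, 0]}]}}

```text
t: 4.27
eef_pos: [0.4435, 0.0324, 0.0976]
ee_rot: [-1.569, -0.003, -0.176]
force: [-0.9, 2.1, 0.4]
width: 0.0003
```

Emit:
{"name": "move_arm", "arguments": {"deltas": [{"dp": [5, 1, 0], "rotation": [0, 0, 0]}, {"dp": [5, 1, 0], "rotation": [0, 0, 0]}, {"dp": [0, 0, 0], "rotation": [0, 0, 0]}]}}

```text
t: 4.52
eef_pos: [0.4527, 0.0295, 0.0948]
ee_rot: [-1.571, 0.0, -0.177]
force: [-3.1, 2.6, 1.2]
width: 0.0006
```

Run:
```python
from h import *
plan([.4775,.023,.095],-10.3,step=10,n=2)
s=arm.get_state();print(s["eef_pos"],s["ee_rot"],s["force"])
```

```text
dp [10.  -0.1 -0.8] rot [-0.   0.2 -0. ] left 26 0
dp [10.  -0.1 -0.8] rot [ 0. -0. -0.] left 16 0
[0.45274034 0.02949331 0.09481509] [-1.57056805e+00  2.19484924e-04 -1.77129735e-01] [-3.05126321  2.5581189   1.2436383 ]
```

Emit:
{"name": "move_arm", "arguments": {"deltas": [{"dp": [5, 0, 0], "rotation": [0, 0, 0]}, {"dp": [5, 0, 0], "rotation": [0, 0, 0]}]}}

```text
t: 4.68
eef_pos: [0.4607, 0.0267, 0.094]
ee_rot: [-1.572, 0.004, -0.178]
force: [-6.3, 0.2, 2.6]
width: 0.0005
```

Emit:
{"name": "move_arm", "arguments": {"deltas": [{"dp": [4, 0, 0], "rotation": [0, 0, 0]}]}}

```text
t: 4.77
eef_pos: [0.464, 0.0255, 0.0937]
ee_rot: [-1.574, 0.006, -0.179]
force: [-6.1, 1.3, 3.5]
width: 0.0006
```

Emit:
{"name": "move_arm", "arguments": {"deltas": [{"dp": [3, 0, 0], "rotation": [0, 0, 0]}]}}

```text
t: 4.85
eef_pos: [0.4666, 0.0245, 0.0934]
ee_rot: [-1.574, 0.007, -0.179]
force: [-5.5, 1.6, 3.6]
width: 0.0004
```

Emit:
{"name": "move_arm", "arguments": {"deltas": [{"dp": [3, -0.5, 0], "rotation": [0, 0, 0]}, {"dp": [2, 0, 0], "rotation": [0, 0, 0]}]}}

```text
t: 5.02
eef_pos: [0.4704, 0.0232, 0.0933]
ee_rot: [-1.575, 0.01, -0.18]
force: [-6.4, 2.8, 4.0]
width: -0.0
```

Emit:
{"name": "move_arm", "arguments": {"deltas": [{"dp": [2, 0, 0], "rotation": [0, 0, 0]}, {"dp": [2, 0, 0], "rotation": [0, 0, 0]}]}}

```text
t: 5.18
eef_pos: [0.4732, 0.0222, 0.0928]
ee_rot: [-1.576, 0.013, -0.181]
force: [-7.1, 2.4, 4.7]
width: 0.0004
```

Emit:
{"name": "move_arm", "arguments": {"deltas": [{"dp": [2, 0, 0], "rotation": [0, 0, 0]}, {"dp": [2, 0, 0], "rotation": [0, 0, 0]}]}}

```text
t: 5.35
eef_pos: [0.4756, 0.0213, 0.0924]
ee_rot: [-1.577, 0.017, -0.182]
force: [-6.3, 3.4, 4.4]
width: 0.0001
```

Emit:
{"name": "move_arm", "arguments": {"deltas": [{"dp": [2, 0, 0], "rotation": [0, 0, 0]}, {"dp": [2, 0, 0], "rotation": [0, 0, 0]}]}}

```text
t: 5.52
eef_pos: [0.4764, 0.0207, 0.0917]
ee_rot: [-1.577, 0.023, -0.183]
force: [-17.0, 9.8, 11.5]
width: 0.0005
```

Emit:
{"name": "move_arm", "arguments": {"deltas": [{"dp": [1.5, -1, 0.5], "rotation": [0, 0, 0]}, {"dp": [1.5, -0.5, 0.5], "rotation": [0, 0, 0]}]}}

```text
t: 5.68
eef_pos: [0.4755, 0.0208, 0.0918]
ee_rot: [-1.579, 0.031, -0.184]
force: [-9.1, 2.1, 5.9]
width: 0.0003
```

Emit:
{"name": "move_arm", "arguments": {"deltas": [{"dp": [1.5, -0.5, 0.3], "rotation": [0, 0, 0]}, {"dp": [1.5, -0.5, 0.3], "rotation": [0, 0, 0]}]}}

```text
t: 5.85
eef_pos: [0.4756, 0.0207, 0.0919]
ee_rot: [-1.58, 0.036, -0.185]
force: [-9.2, 3.6, 4.9]
width: 0.0003
```

Run:
```python
from h import *
s=arm.get_state();print(s["eef_pos"],s["ee_rot"],s["force"],s["t"])
```

```text
[0.47560441 0.02072627 0.09185061] [-1.58039207  0.03635179 -0.18507291] [-9.17026888  3.61704382  4.91623839] 5.85
```

Run:
```python
from h import *
plan([.4775,.0215,.0935],-10.3,step=10,n=2)
```

```text
dp [ 1.7 -1.7  1.1] rot [ 0.5 -0.3 -2.1] left 3 2
dp [0. 0. 0.] rot [-0.  0.  0.] left 0 0
```

Emit:
{"name": "move_arm", "arguments": {"deltas": [{"dp": [2, -0.5, 0.3], "rotation": [0.2, 0, -0.8]}, {"dp": [2, -0.5, 0.3], "rotation": [0.2, 0, -0.8]}]}}

```text
t: 6.02
eef_pos: [0.4766, 0.0206, 0.0915]
ee_rot: [-1.575, 0.015, -0.186]
force: [-11.7, 7.2, 6.1]
width: 0.0005
```

Emit:
{"name": "move_arm", "arguments": {"deltas": [{"dp": [2, -0.5, 0.2], "rotation": [0, 0, -0.8]}, {"dp": [2, -0.5, 0.2], "rotation": [0, 0, -0.8]}]}}

```text
t: 6.18
eef_pos: [0.4771, 0.0205, 0.0913]
ee_rot: [-1.575, -0.007, -0.187]
force: [-10.2, 6.6, 4.7]
width: 0.0003
```

Run:
```python
from wr import *
plan([.4775,.0215,.0935],-10.3,step=10,n=1)
s=arm.get_state();print(s["force"])
f=arm.grab_frame("scene");cv2.imwrite("pics/s3.png",cv2.resize(f["pixels"][140:270,240:400,::-1],None,fx=4.5,fy=4.5,interpolation=cv2.INTER_CUBIC))
np.savez("/tmp/scene3.npz",**f)
s=arm.get_state();print(s["force"],s["t"],s["eef_pos"])
```

```text
dp [ 0.2 -2.2  1. ] rot [ 0.3 -0.4  0.4] left 2 1
[-10.22592749   6.61776349   4.67434758]
[-10.76514126   5.63664196   3.19268638] 6.2333 [0.47690345 0.02051146 0.09129253]
```

View pics/s3.png

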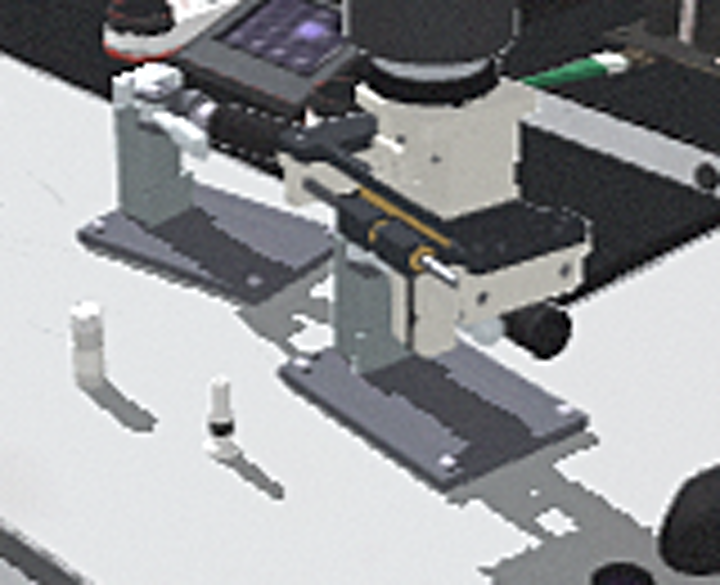

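Run:
```python
from h import *
f=np.load("/tmp/scene3.npz");z=f["z_map"]
v,u=np.mgrid[:400,:640]
C=np.stack([(u-f["cx"])/f["fx"]*z,(v-f["cy"])/f["fy"]*z,z],-1)@f["cam_to_world"][:3,:3].T+f["cam_to_world"][:3,3]
Q=C[208:220,340:356].reshape(-1,3);px=np.stack([u[208:220,340:356].ravel(),v[208:220,340:356].ravel()],1)
for p,q in zip(px,Q):
    if .1<q[2]<.13 and q[1]<.02: print(p,q.round(3),f["pixels"][p[1],p[0]])
```

```text
[340 208] [0.478 0.003 0.123] [174 174 168]
[355 208] [ 0.522 -0.011  0.112] [123 121 118]
[340 209] [0.479 0.003 0.12 ] [178 174 170]
[352 209] [ 0.517 -0.005  0.109] [120 116 113]
[353 209] [ 0.519 -0.007  0.108] [82 81 82]
[354 209] [ 0.52  -0.009  0.109] [45 45 46]
[355 209] [ 0.516 -0.016  0.113] [54 53 56]
[340 210] [0.478 0.002 0.117] [181 181 174]
[349 210] [ 0.487 -0.021  0.123] [176 177 175]
[350 210] [ 0.489 -0.022  0.123] [144 146 149]
[351 210] [ 0.518 -0.001  0.104] [66 65 66]
[352 210] [ 0.518 -0.004  0.105] [32 32 33]
[353 210] [ 0.52  -0.006  0.105] [33 37 42]
[354 210] [ 0.517 -0.012  0.108] [42 40 39]
[355 210] [ 0.519 -0.014  0.109] [50 49 50]
[340 211] [0.481 0.004 0.113] [174 176 168]
[341 211] [0.485 0.004 0.111] [150 152 153]
[346 211] [ 0.48  -0.017  0.121] [176 179 175]
[347 211] [ 0.479 -0.02   0.123] [169 175 179]
[348 211] [ 0.482 -0.022  0.123] [169 177 180]
[349 211] [ 0.486 -0.022  0.121] [168 177 181]
[350 211] [ 0.487 -0.024  0.122] [169 176 182]
[351 211] [ 0.492 -0.023  0.119] [120 126 130]
[352 211] [ 0.515 -0.007  0.104] [53 56 58]
[353 211] [ 0.
[... 1458 characters left out ...]
 214] [ 0.475 -0.018  0.115] [163 172 175]
[346 214] [ 0.476 -0.021  0.116] [162 172 176]
[347 214] [ 0.477 -0.023  0.116] [164 171 176]
[348 214] [ 0.478 -0.026  0.117] [174 181 185]
[349 214] [ 0.482 -0.025  0.115] [165 172 175]
[350 214] [ 0.487 -0.024  0.113] [163 173 177]
[345 215] [ 0.479 -0.015  0.11 ] [181 184 187]
[346 215] [ 0.479 -0.018  0.111] [156 165 170]
[347 215] [ 0.477 -0.023  0.113] [158 163 169]
[348 215] [ 0.481 -0.023  0.112] [158 169 171]
[349 215] [ 0.483 -0.025  0.112] [152 162 165]
[350 215] [ 0.486 -0.026  0.111] [170 175 179]
[346 216] [ 0.479 -0.018  0.108] [195 201 205]
[347 216] [ 0.479 -0.021  0.109] [170 175 181]
[348 216] [ 0.479 -0.025  0.11 ] [166 172 176]
```

Emit:
{"name": "move_arm", "arguments": {"deltas": [{"dp": [4, -1, 0.5], "rotation": [0.2, 0, 0.3]}]}}

```text
t: 6.32
eef_pos: [0.4771, 0.0204, 0.0913]
ee_rot: [-1.573, 0.003, -0.187]
force: [-23.7, 14.6, 12.4]
width: 0.0002
```

Emit:
{"name": "move_arm", "arguments": {"deltas": [{"dp": [4, -1, 0.5], "rotation": [0, 0, 0]}]}}

```text
t: 6.4
eef_pos: [0.4769, 0.0205, 0.0913]
ee_rot: [-1.573, 0.01, -0.188]
force: [-23.0, 14.4, 14.8]
width: 0.0005
```

Emit:
{"name": "move_arm", "arguments": {"deltas": [{"dp": [4, -1, 0.5], "rotation": [0, 0, 0]}]}}

```text
t: 6.48
eef_pos: [0.4766, 0.0205, 0.0914]
ee_rot: [-1.574, 0.018, -0.189]
force: [-21.6, 12.5, 12.8]
width: 0.0003
```

Run:
```python
from wr import *
plan([.4775,.0215,.0935],-10.3,step=10,n=1)
s=arm.get_state();print(s["force"])
f=arm.grab_frame("wrist");cv2.imwrite("pics/w3.png",f["pixels"][:,:,::-1])
s=arm.get_state();print(s["force"],s["t"],s["eef_pos"])
```

```text
dp [ 0.6 -2.1  1.1] rot [ 0.2 -0.5 -1. ] left 2 1
[-21.6367604   12.53440346  12.75210353]
[-21.78501582  12.27761548  14.37840672] 6.5333 [0.47663768 0.02049474 0.09139811]
```

Emit:
{"name": "move_arm", "arguments": {"deltas": [{"dp": [-10, -1, 0], "rotation": [0.2, -0.5, -1]}, {"dp": [-12, 0, 0], "rotation": [0, 0, 0]}, {"dp": [-12, 0, 0], "rotation": [0, 0, 0]}, {"dp": [-12, 0, 0], "rotation": [0, 0, 0]}, {"dp": [-3, 0, 0], "rotation": [0, 0, 0]}]}}

```text
t: 6.95
eef_pos: [0.4264, 0.031, 0.0914]
ee_rot: [-1.57, 0.003, -0.181]
force: [-0.1, 0.6, -0.2]
width: 0.0001
```

Emit:
{"name": "move_arm", "arguments": {"deltas": [{"dp": [0, 0, 0], "rotation": [0, 0, 0]}, {"dp": [0, 0, 0], "rotation": [0, 0, 0]}, {"dp": [0, 0, 0], "rotation": [0, 0, 0]}, {"dp": [0, 0, 0], "rotation": [0, 0, 0]}]}}

```text
t: 7.28
eef_pos: [0.4285, 0.0318, 0.0925]
ee_rot: [-1.568, -0.001, -0.179]
force: [0.2, -0.9, -0.2]
width: 0.0003
```

Run:
```python
from wr import *
plan([.4775,.0225,.095],-10.3,step=10,n=1)
s=arm.get_state();print(s["force"])
f=arm.grab_frame("scene");cv2.imwrite("pics/s4.png",cv2.resize(f["pixels"][140:270,240:400,::-1],None,fx=4.5,fy=4.5,interpolation=cv2.INTER_CUBIC))
z=f["z_map"];v,u=np.mgrid[:400,:640]
C=np.stack([(u-f["cx"])/f["fx"]*z,(v-f["cy"])/f["fy"]*z,z],-1)@f["cam_to_world"][:3,:3].T+f["cam_to_world"][:3,3]
m=(C[...,2]>.105)&(C[...,2]<.13)&(abs(C[...,0]-.45)<.025)&(abs(C[...,1]+.005)<.015)
print(m.sum(),np.median(C[m],0),C[m].min(0))
```

```text
dp [10.  -0.5 -0.1] rot [-0.2  0.1  0. ] left 50 0
[ 0.24062124 -0.86618271 -0.19261283]
31 [ 0.4383704  -0.00795471  0.11713474] [ 0.4339055  -0.01428949  0.10786017]
```

View pics/s4.png

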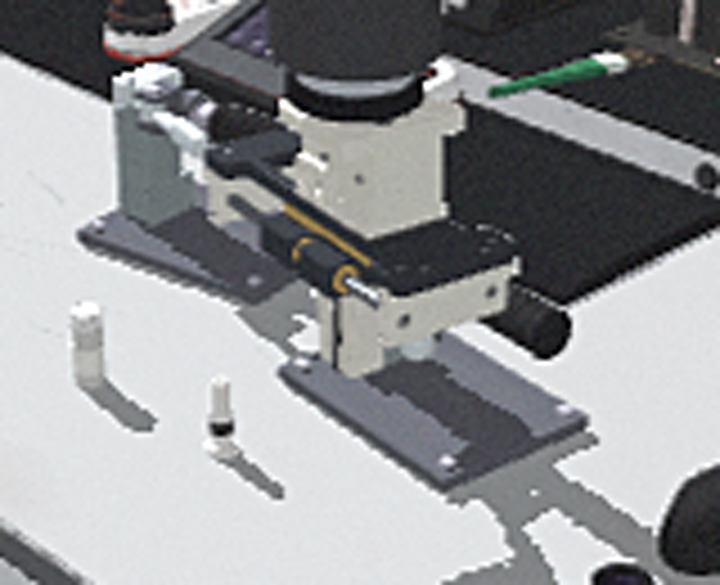

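The lever is back at its released position (ball at about (415,350) in the crop, force near 0). Now I press it again.

Emit:
{"name": "move_arm", "arguments": {"deltas": [{"dp": [8, 0, 0], "rotation": [0, 0, 0]}, {"dp": [8, 0, 0], "rotation": [0, 0, 0]}, {"dp": [7, 0, 0], "rotation": [0, 0, 0]}, {"dp": [6, 0, 0], "rotation": [0, 0, -0.2]}, {"dp": [4, 0, 0.3], "rotation": [0, 0, -0.2]}]}}

```text
t: 7.75
eef_pos: [0.4612, 0.0238, 0.0908]
ee_rot: [-1.572, -0.001, -0.181]
force: [-5.0, -0.2, 2.8]
width: 0.0004
```

```bash
python3 -c "
from h import *
plan([.4775,.0225,.0935],-10.3,step=10,n=2)"
```

```text
dp [ 9.8 -1.6  1. ] rot [ 0.1 -0.1  0. ] left 17 0
dp [ 6.5 -1.1  0.7] rot [ 0.  0. -0.] left 7 0
```

Emit:
{"name": "move_arm", "arguments": {"deltas": [{"dp": [5, -1, 1], "rotation": [0, 0, -0.2]}, {"dp": [4, -0.5, 0.5], "rotation": [0, 0, -0.2]}, {"dp": [3, -0.5, 0.5], "rotation": [0, 0, -0.2]}, {"dp": [3, -0.5, 0.5], "rotation": [0, 0, -0.2]}]}}

```text
t: 8.08
eef_pos: [0.4731, 0.0201, 0.0906]
ee_rot: [-1.579, -0.005, -0.185]
force: [-6.9, 0.1, 4.1]
width: 0.0004
```

Emit:
{"name": "move_arm", "arguments": {"deltas": [{"dp": [3, -0.5, 0.5], "rotation": [0, 0, -0.2]}, {"dp": [2, -0.5, 0.5], "rotation": [0, 0, -0.2]}]}}

```text
t: 8.25
eef_pos: [0.4765, 0.0192, 0.0905]
ee_rot: [-1.581, -0.007, -0.187]
force: [-9.3, 3.4, 5.4]
width: 0.0006
```

Emit:
{"name": "move_arm", "arguments": {"deltas": [{"dp": [3, -0.5, 0.5], "rotation": [0, 0, -0.3]}, {"dp": [3, -0.5, 0.5], "rotation": [0, 0, -0.3]}]}}

```text
t: 8.42
eef_pos: [0.4769, 0.0186, 0.09]
ee_rot: [-1.584, -0.007, -0.19]
force: [-22.6, 10.7, 15.1]
width: 0.0007
```

```bash
python3 -c "
from h import *
plan([.4775,.0225,.0935],-10.3,step=10,n=2)"
```

```text
dp [-0.1 -3.5  3.9] rot [ 0.7 -0.6  0.4] left 5 1
dp [0. 0. 0.] rot [-0.  0. -0.] left 0 0
```

Emit:
{"name": "move_arm", "arguments": {"deltas": [{"dp": [3, -0.5, 0.5], "rotation": [0.2, 0, 0]}, {"dp": [3, -0.5, 0.5], "rotation": [0.2, 0, 0]}]}}

```text
t: 8.58
eef_pos: [0.4765, 0.0185, 0.0895]
ee_rot: [-1.579, 0.004, -0.191]
force: [-18.9, 8.4, 12.8]
width: 0.0006
```

Run:
```python
from wr import *
for i in range(10):
    f=arm.grab_frame("scene");s=arm.get_state();print(round(s["t"],2),s["force"].round(1),s["eef_pos"].round(4),s["ee_rot"].round(3))
cv2.imwrite("pics/s5.png",cv2.resize(f["pixels"][140:270,240:400,::-1],None,fx=4.5,fy=4.5,interpolation=cv2.INTER_CUBIC))
z=f["z_map"];v,u=np.mgrid[:400,:640]
C=np.stack([(u-f["cx"])/f["fx"]*z,(v-f["cy"])/f["fy"]*z,z],-1)@f["cam_to_world"][:3,:3].T+f["cam_to_world"][:3,3]
m=(C[...,2]>.105)&(C[...,2]<.13)&(abs(C[...,0]-.485)<.015)&(abs(C[...,1]+.02)<.012)
print(m.sum(),np.median(C[m],0))
```

```text
8.63 [-20.    8.9  13.9] [0.4765 0.0184 0.0895] [-1.579  0.005 -0.191]
8.68 [-19.2  10.6  13.1] [0.4765 0.0185 0.0895] [-1.579  0.004 -0.191]
8.73 [-18.3  10.6  12.3] [0.4765 0.0185 0.0895] [-1.579  0.004 -0.191]
8.78 [-18.9   9.7  13.1] [0.4765 0.0185 0.0895] [-1.579  0.004 -0.191]
8.83 [-19.1  10.1  12.2] [0.4765 0.0185 0.0896] [-1.579  0.004 -0.191]
8.88 [-18.9   9.1  12.5] [0.4765 0.0184 0.0895] [-1.579  0.004 -0.191]
8.93 [-18.2   9.2  12.2] [0.4765 0.0185 0.0895] [-1.579  0.004 -0.191]
8.98 [-18.5   9.6  12. ] [0.4765 0.0185 0.0895] [-1.579  0.004 -0.191]
9.03 [-19.1   9.3  12.4] [0.4765 0.0184 0.0895] [-1.579  0.004 -0.191]
9.08 [-18.9  10.3  13.4] [0.4765 0.0185 0.0896] [-1.579  0.004 -0.191]
33 [ 0.48059149 -0.02305999  0.11641408]
```

View pics/s5.png

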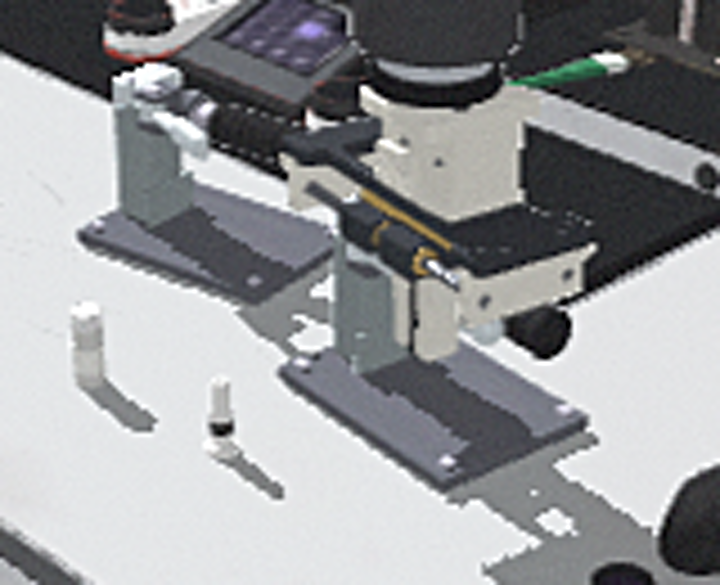

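```bash
python3 -c "
from h import *
print(arm.job_done())
s=arm.get_state();print(s['t'],s['force'],s['eef_pos'])"
```

```text
the job is handed in; nothing more can be done
None
the job is handed in; nothing more can be done
```

The long ball-ended lever was pressed to its stop and held, let spring back, then pressed to the stop again. I handed the job in at about 9.1 s of the 43 s allowed, with the lever still held there. `job_done` gives no verdict, and I had no direct reading of the lever joint, so what follows comes from camera images and the wrist force reading.

- **First press:** the lever was against its stop for about 1 s. Total force on the tool was mostly 10–30 N. The ball had moved about 44 mm, which is the full 0.36 rad.
- **Release:** with the fingers clear, the ball was back where it started and the force was about 0.
- **Final hold:** the last ten readings, over 0.5 s, were steady at about 25 N, inside the 3–45 N band. The ball was in the same place as in the first press.
- **How it was pushed:** the shut fingers pushed with their side edges, from the lever's outer side only. That should leave the grasp point about 9.5 mm outside the face, going by the 19 mm pad width.
- **Other things:** the vial and collet look unmoved in the last picture, and I never moved near the short lever or the bar. I did not re-measure the loupe, the V block or the short lever's angle at the end.
- **Unexplained reading:** about 16 N of the final 25 N ran sideways and upward rather than along the push. I put this down to friction on the lever face, but I did not check it.

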